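Tuck the hold-down flap of the calliper case under its lip

TASK

Secure the calliper in its blue case: with the fingertips, fold the orange hinged flap over the calliper until it lies flat, then keep it pressed down and push it by its black ridge toward the steel lip until its edge is tucked well under the lip, so that the lip holds it down when you let go. Only push the flap; do not pick anything up, and leave the calliper lying in the case and the other things where they stand.

Things in the scene. Friction and masses are not known exactly. Their poses are not given: they have to be found in the camera images.
- case: low open blue calliper case, 100 x 236 mm, 28 mm high, heavy and immovable. Origin: centre of its underside, on the work surface. Its y axis runs along its long side, z up; the flap's hinge is on the -x side, the steel retaining lip on the +x side, both at the middle of the long sides (y = 0)
- hinge_pin (a point): middle of the flap's hinge pin, which runs along the case's y, 34 mm above the surface, 58 mm from the case's middle toward -x when joint flap_pin is 0. It sits in slots along x between two steel cheeks (at y = +-38.5 to +-44.5 mm, x = -71 to -31 mm of the case, 42 mm high)
- flap (a joint): hinge angle of the orange flap (rad): 0 = folded over, level; 1.57 = upright; 1.95 = leaning outward (-x of the case). A light spring (0.03 N m/rad, relaxed at 1.7) lifts it open again when let go unless the lip holds it. The flap is a plate 98 mm long from pin to free edge, 64 mm wide, 4 mm thick, level with the pin; closed, its top is 36 mm above the surface, resting flat
- flap_pin (a joint): slide of the flap with its hinge pin in the slots (m): 0 = back, edge 3 mm short of the lip; 0.016 = fully forward toward the lip (case +x), edge 13 mm under it. Friction about 2.5 N; it stays where it is left and starts within 1 mm of 0. A flap slid forward before it lies flat strikes the lip or rides onto it instead of passing under
- flap_ridge (a point): middle of the top of the black ridge on the flap: 76 mm from the pin toward the free edge, ridge 6 mm thick, 60 mm long (along y), standing 9 mm out of the flap's outer face; free flat surface of about 65 mm between pin and ridge
- flap_edge (a point): middle of the flap's free edge, 97.5 mm from the pin, at half the flap's thickness
- case_lip (a point): steel retaining lip: this is the middle of its inner upper edge, 42.5 mm above the surface. The lip is 80 mm long (along y), 4 mm thick, overhangs 15 mm from its upright toward the case; its underside is 38.5 mm above the surface, 2.5 mm above the closed flap's top
- calliper: dial calliper, 68 x 210 x 14 mm, lying loose in the case. Origin: centre of its underside; long side along y
- glue_bottle: yellow glue bottle with orange nozzle, 58 mm across, 190 mm high, origin at the centre of its underside; bystander
- spray_can: red and white spray can, 59 mm across, 198 mm high, origin at the centre of its underside; bystander
- screw_jar: glass jar of screws with a dark red lid, 63 mm across, 80 mm high, origin at the centre of its underside; bystander
- block_plane: hand plane with blue cap, 48 x 164 x 64 mm, long side along its y, origin at the centre of its underside; bystander
- pencil_0: red pencil, 150 mm long along its y, 8 mm thick, lying in front of the case, origin at the centre of its underside; bystander

How it is judged:
By the outcome, as a careful person would: the job done as asked, in the order asked, and still so for the second after the job is handed in, with the robot touching nothing.
It also fails if it takes over 38 s, if anything falls off the work surface, if the arm or the gripper's body presses on something with over 40 N, if the wrist force passes 120 N, or if a joint passes its speed limit or range.

ROBOT

A 6-joint arm with a two-finger parallel gripper is mounted at the origin on a cart in front of the work surface, level with it; the furniture and walls round the work are solid. World frame = base frame: x ahead of the robot, y to its left, z up, the work surface at z = 0. Lengths are in m, angles in rad, forces in N, time in s.
With the tool pointing down it reaches from about 0.3 to 0.875 m from the base axis. Payload 6.4 kg.
Tool frame: the origin (TCP) lies at the very end of the fingers, on their centre line; the grasp point (between the pads) lies 19 mm behind it; z points along the fingers, y is the line along which they close (so a half turn about z gives the same grasp; the last joint's range is limited). The gripper opens to 85 mm and grips with 20 to 120 N. Pads are 22 mm wide; open, the fingers measure 114 mm over their backs; the gripper's body (76 mm by 85 mm) begins 54 mm behind the grasp point. The pads swing forward as they close: fully open they stand 13 mm farther back than shut.
Start: joints at [-1.308, 0.181, 1.607, -0, 1.354, -0.206], TCP at [0.26, -0.513, 0.231] pointing down, gripper open.
Joint ranges: [-2.99, 2.99], [-0.89, 2.07], [0.3, 2.58], [-1.14, 4.28], [0, 2.63], [-3.12, 3.12]. Speed limits (rad/s): [2.57, 2.57, 3.01, 3.14, 3.14, 3.14].

INTERFACE

Orientations are given as a rotation vector (axis times angle).
In Python, from cell import r gives the robot as it stands. The module is installed in compiled form; this text tells all that it offers.
- The arm moves only by the shell command python3 -m crank 'ROWS' [FORCE]. ROWS is JSON, a list of rows, each an object with "linear": the shift along the tool's x, y, z as a fraction of full scale, a list of three; "rotation": the turn, a rotation vector about the tool's x, y, z as a fraction of full scale, a list of three; "grip": the closure, from -1 (fully open) to 1 (shut). In form: [{"linear": [tx, ty, tz], "rotation": [ax, ay, az], "grip": grip}, ...]. A call has exactly 8 rows; each row is the pose to reach, as a shift and turn from the pose commanded when the call began, along the tool's axes at that moment; what a row does not reach only later rows make up. Full scale, the value 1, is 500 mm for a shift and pi/2 rad for a turn. A row lasts 1/10 s, in which the tool goes at most 50 mm and 8.59 degrees, less where a joint would pass 70% of its speed; a pose out of reach is approached as far as the arm can. A call with a number of a shift or a turn outside -1 to 1 is refused whole. A call with a gripper value outside its range is refused whole. The fingers move at their own pace and stop on an object; FORCE is the grip in N (left out, the last holds). Time passes only in rows, so rows that repeat a pose let the fingers close, or fill a call up. It gives the time, the measured TCP pose, the force, the opening and the grip force at its end, in the units of the state.
- r.sense(): the state, without advancing time (a new reading comes with each control period).
- r.camera(name): name is "scene" or "side" or "wrist"; returns (picture, depth): 400x640x3 uint8, red, green, blue; 400x640 float32, m along the optical axis (not along the pixel's ray), 0 where there is no reading.
- r.calibration(name): a dict with "fx", "fy", "cx", "cy" (pixels), "xyz" and "attitude" of the camera in the world. Camera axes: x right, y down, z forward; pixel columns grow to the right and rows downward; lengths in m; the calibration is good to about 2 mm. A picture is of the moment at which its call begins: read the wrist's pose just before it. calibration takes no time and is no camera call; for the wrist camera it gives the pose at the moment of the call.
- r.job_done(): hands the job in; it is judged then, once.
The state is a dict: "time_s": time; "joint_positions": joint angles; "joint_vel": joint speeds; "joint_efforts": joint torques, N m; "position": TCP position; "tcp_rot": TCP orientation; "contact_force": force on the tool from outside, world axes, zero at the start; "wrist_torque": the same for the moment, N m; "width": finger opening in m; "gripper_force": force on a finger pad.
Only numpy, scipy, OpenCV 4.12 (cv2) and the standard library are available. Lean on these libraries where they do the work, as an engineer would, in place of code of your own. Each camera call takes 0.05 s, during which the arm holds its last target. There are 200 camera calls.

## Working session

There is one attempt and no reset: what is moved stays moved. The work goes in short steps, Python scripts to look and compute and a shell command to move; the robot and the scene stay as the last step left them, time stands still between calls to the robot, and variables do not carry over. Pictures are saved under pics/ and viewed, at most 10 in all, crops included, and the job is handed in when it is done.

```bash
mkdir -p pics
cat > h.py <<'E'
import numpy as np, cv2
from cell import r
from scipy.spatial.transform import Rotation as R
def att(c):
    a=np.array(c["attitude"],float)
    return a if a.shape==(3,3) else (R.from_rotvec(a).as_matrix() if a.size==3 else R.from_quat(a).as_matrix())
def pts(d,c):
    v,u=np.mgrid[:d.shape[0],:d.shape[1]]
    p=np.stack([(u-c["cx"])/c["fx"]*d,(v-c["cy"])/c["fy"]*d,d],-1)
    return p@att(c).T+np.array(c["xyz"])
E
python3 - <<'E'
from h import *
for n in ("scene","side"):
    p,d=r.camera(n);c=r.calibration(n);print(n,c)
    cv2.imwrite(f"pics/{n}0.png",p[...,::-1]);np.savez(f"{n}0.npz",p=p,d=d,w=pts(d,c))
print(r.sense())
E
```

```text
scene {'fx': 366.14143162122264, 'fy': 366.14143162122264, 'cx': 320.6826273603303, 'cy': 199.2963828239547, 'xyz': array([0.25940889, 0.35466628, 0.61210815]), 'attitude': array([-0.59425213,  2.59279258, -1.22512724])}
side {'fx': 469.90901497876615, 'fy': 469.90901497876615, 'cx': 322.3205668478559, 'cy': 196.40092580520493, 'xyz': array([ 0.15872722, -1.00839733,  0.78890516]), 'attitude': array([-2.22489332,  0.55041884, -0.26869013])}
{'time_s': 0.1, 'joint_positions': array([-1.30828924e+00,  1.81500526e-01,  1.60792077e+00,  6.31175826e-06,
        1.35379309e+00, -2.06285452e-01]), 'joint_vel': array([-0.0004307 , -0.00214305, -0.00236862,  0.00128186,  0.00097681,
       -0.0001081 ]), 'joint_efforts': array([ 2.49969034e-04, -4.45877695e+01, -3.52239132e+01, -1.79066974e-04,
        4.05557643e-03,  1.57846762e-05]), 'position': array([ 0.25968197, -0.51245708,  0.23044908]), 'tcp_rot': array([-3.05410855e+00, -7.29274511e-01,  6.18918337e-05]), 'contact_force': array([-0.0643576 , -0.19348216, -0.26388721]), 'wrist_torque': array([-0.04927305,  0.02744505, -0.01456154]), 'gripper_force': 0.0, 'width': 0.08554970140077803}
```

View pics/scene0.png

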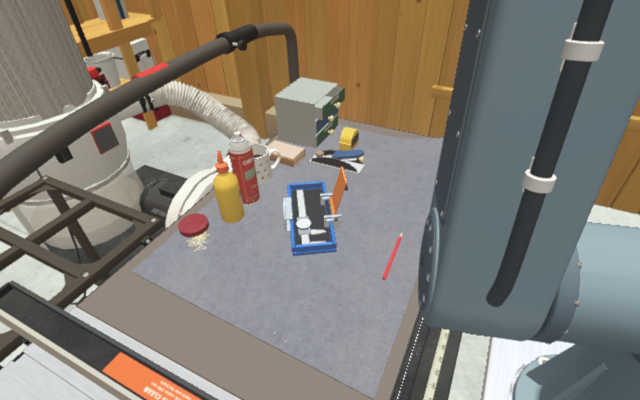

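View pics/side0.png

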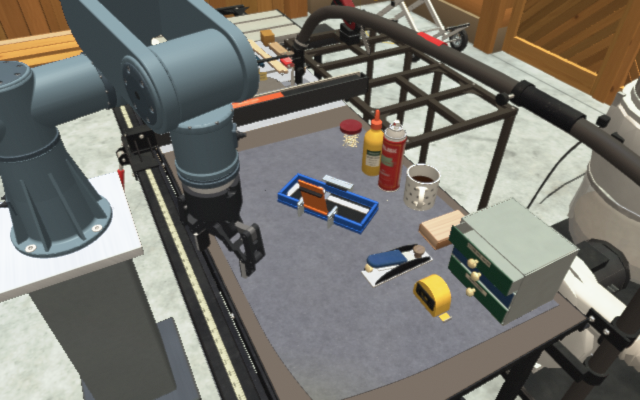

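The scene view shows the blue case at about (312,218), the upright orange flap at (340,190), the lip at (288,208) and the pencil at (393,256). The side view shows the case at (328,203) with the flap at (313,197) and its ridge facing the camera. Next I measure from the colour masks and depth.

Run:
```python
from h import *
B={"scene":(275,170,360,262),"side":(270,165,390,240)}
for n,(a,b,c2,e) in B.items():
    z=np.load(n+"0.npz");p,w=z["p"],z["w"]
    hsv=cv2.cvtColor(p,cv2.COLOR_RGB2HSV);H,S,V=[hsv[...,i].astype(int) for i in range(3)]
    box=np.zeros(H.shape,bool);box[b:e,a:c2]=1
    blue=box&(H>100)&(H<125)&(S>140);Q=w[blue]
    top=Q[(abs(Q[:,2]-.028)<.004)]
    rc=cv2.minAreaRect((top[:,:2]*1000).astype(np.float32));print(n,"rim",len(top),rc,cv2.boxPoints(rc).round(1).tolist(), "z",np.median(top[:,2]))
    o=box&(H<16)&(S>150)&(V>100);Q=w[o];Q=Q[Q[:,2]>.03]
    m=np.median(Q,0);Q=Q[np.linalg.norm(Q-m,axis=1)<.08]
    u,s,vt=np.linalg.svd(Q-Q.mean(0),full_matrices=False)
    print("flap",len(Q),Q.mean(0).round(4),"n",vt[2].round(3),s.round(3),"z",Q[:,2].min(),Q[:,2].max())
    hi=Q[Q[:,2]>np.percentile(Q[:,2],92)];print(" top",hi.mean(0).round(4),hi.min(0).round(4),hi.max(0).round(4))
    st=box&(S<60)&(V>120);Q=w[st];Q=Q[abs(Q[:,2]-.0425)<.004]
    print("steel",len(Q));
    if len(Q)>5:
        k,lab,cen=cv2.kmeans(Q[:,:2].astype(np.float32),3,None,(3,50,1e-5),5,cv2.KMEANS_PP_CENTERS);
        for i in range(3):print("  ",cen[i].round(4),(lab==i).sum(),cv2.minAreaRect((Q[lab.ravel()==i][:,:2]*1000).astype(np.float32)))
    s_=w[b:e,a:c2]; cv2.imwrite(f"pics/crop_{n}.png",cv2.resize(p[b:e,a:c2,::-1],None,fx=5,fy=5,interpolation=2))
c=r.calibration("scene")
z=np.load("scene0.npz");p,w=z["p"],z["w"]
hsv=cv2.cvtColor(p,cv2.COLOR_RGB2HSV)
red=((hsv[...,0]<6)|(hsv[...,0]>174))&(hsv[...,1]>150);red[:,:375]=0;red[:,410:]=0;red[:225]=0;red[285:]=0
print("pencil",w[red].min(0),w[red].max(0))
print(R.from_rotvec(r.sense()["tcp_rot"]).as_matrix().round(3))
```

```text
scene rim 327 ((593.52392578125, -231.9079132080078), (97.07395935058594, 235.96530151367188), 32.697200775146484) [[488.8999938964844, -158.8000030517578], [616.4000244140625, -357.3999938964844], [698.0999755859375, -305.0], [570.5999755859375, -106.4000015258789]] z 0.02767638485720958
flap 310 [ 0.5332 -0.2649  0.0838] n [-0.808 -0.525 -0.267] [0.527 0.295 0.012] z 0.036675981925220924 0.13060270336619934
 top [ 0.5215 -0.2695  0.1275] [ 0.5091 -0.29    0.1241] [ 0.5364 -0.2501  0.1306]
steel 258
   [ 0.6374 -0.2011] 186 ((638.8280029296875, -204.21798706054688), (19.333881378173828, 80.21479797363281), 30.91807746887207)
   [ 0.5291 -0.2241] 44 ((527.36474609375, -223.06822204589844), (36.467071533203125, 15.781050682067871), 47.58087158203125)
   [ 0.5779 -0.2921] 28 ((578.34375, -292.1240234375), (28.757726669311523, 7.716510772705078), 36.717247009277344)
side rim 486 ((594.1836547851562, -236.1553955078125), (104.40459442138672, 235.10836791992188), 31.212284088134766) [[488.6000061035156, -162.6999969482422], [610.5, -363.70001220703125], [699.7000122070312, -309.6000061035156], [577.9000244140625, -108.5999984741211]] z 0.027121832595324635
flap 463 [ 0.5361 -0.2742  0.0766] n [0.817 0.523 0.244] [0.687 0.387 0.026] z 0.03263996883563669 0.13058577167801222
 top [ 0.5246 -0.2787  0.1272] [ 0.509  -0.3047  0.1255] [ 0.5392 -0.2527  0.1306]
steel 226
   [ 0.6431 -0.2077] 175 ((687.7649536132812, -183.54066467285156), (136.8750457763672, 81.37249755859375), 25.965776443481445)
   [ 0.5735 -0.2979] 32 ((573.086669921875, -296.345458984375), (40.18009948730469, 9.740779876708984), 30.581478118896484)
   [ 0.5206 -0.2334] 19 ((522.0113525390625, -234.14251708984375), (21.00156021118164, 11.066439628601074), 51.53294372558594)
pencil [ 0.36489169 -0.2559097   0.00492887] [ 0.37435422 -0.13072026  0.00996722]
[[ 0.892  0.452 -0.   ]
 [ 0.452 -0.892  0.002]
 [ 0.    -0.002 -1.   ]]
```

View pics/crop_scene.png

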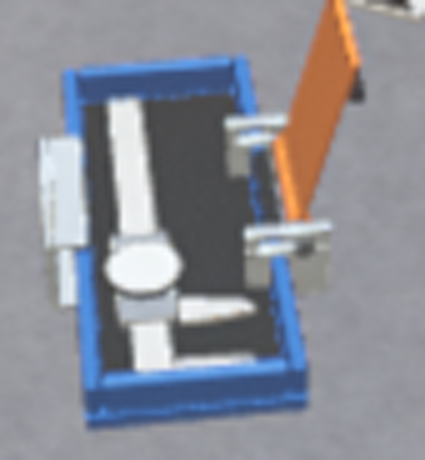

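```bash
python3 -m crank '[{"linear":[0.07,-0.02,0.02],"rotation":[0,0,-0.01],"grip":1},{"linear":[0.15,-0.044,0.06],"rotation":[0,0,-0.02],"grip":1},{"linear":[0.23,-0.067,0.1],"rotation":[0,0,-0.03],"grip":1},{"linear":[0.31,-0.09,0.14],"rotation":[0,0,-0.04],"grip":1},{"linear":[0.39,-0.113,0.18],"rotation":[0,0,-0.056],"grip":1},{"linear":[0.47,-0.136,0.22],"rotation":[0,0,-0.056],"grip":1},{"linear":[0.54,-0.156,0.26],"rotation":[0,0,-0.056],"grip":1},{"linear":[0.6,-0.173,0.28],"rotation":[0,0,-0.056],"grip":1}]' 20
python3 -m crank '[{"linear":[0,0,0],"rotation":[0,0,0],"grip":1},{"linear":[0,0,0],"rotation":[0,0,0],"grip":1},{"linear":[0,0,0],"rotation":[0,0,0],"grip":1},{"linear":[0,0,0],"rotation":[0,0,0],"grip":1},{"linear":[0,0,0],"rotation":[0,0,0],"grip":1},{"linear":[0,0,0],"rotation":[0,0,0],"grip":1},{"linear":[0,0,0],"rotation":[0,0,0],"grip":1},{"linear":[0,0,0],"rotation":[0,0,0],"grip":1}]'
cat >> h.py <<'E'
C=np.array([.5935,-.2335,0]);t=np.radians(32);Rc=np.array([[np.cos(t),np.sin(t),0],[-np.sin(t),np.cos(t),0],[0,0,1]])
def loc(p): return (np.asarray(p)-C)@Rc.T
def stat():
    s=r.sense();print("t",s["time_s"],"loc mm",(loc(s["position"])*1000).round(1),"F",(Rc@s["contact_force"]).round(1),"w",round(s["width"],4),"\n",(Rc@R.from_rotvec(s["tcp_rot"]).as_matrix()).round(3).tolist())
E
cat > shot.py <<'E'
import sys
from h import *
n,(a,b,c,e)=sys.argv[2],map(int,sys.argv[3:7])
p,d=r.camera(n);np.savez(sys.argv[1]+".npz",p=p,w=pts(d,r.calibration(n)))
cv2.imwrite(f"pics/{sys.argv[1]}.png",cv2.resize(p[b:e,a:c,::-1],None,fx=4,fy=4,interpolation=2));stat()
E
python3 shot.py s1 side 240 110 420 250
```

```text
time_s: 0.9
position: [0.4885, -0.2975, 0.0889]
tcp_rot: [-3.017, -0.864, 0.003]
contact_force: [-0.3, 0.5, 0.4]
width: -0.0001
gripper_force: 0.0
time_s: 1.7
position: [0.4882, -0.3004, 0.0914]
tcp_rot: [3.021, 0.863, 0.0]
contact_force: [0.2, 0.2, -0.6]
width: -0.0002
gripper_force: 0.0
t 1.75 loc mm [-124.7   -1.    91.3] F [-0.9  0.1 -0.2] w -0.0002 
 [[1.0, -0.002, 0.0], [-0.002, -1.0, -0.0], [0.0, 0.0, -1.0]]
```

View pics/s1.png

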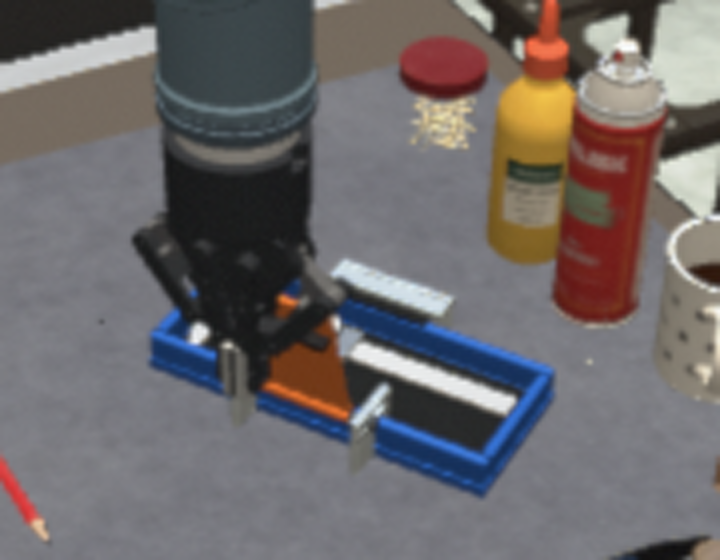

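The shut fingers stand in front of the flap's outer face, centred between the cheeks, at about (245,370), and touch nothing. Now I push the flap upright.

```bash
python3 -m crank '[{"linear":[0.016,0,0],"rotation":[0,0,0],"grip":1},{"linear":[0.032,0,0],"rotation":[0,0,0],"grip":1},{"linear":[0.048,0,0],"rotation":[0,0,0],"grip":1},{"linear":[0.064,0,0],"rotation":[0,0,0],"grip":1},{"linear":[0.08,0,0],"rotation":[0,0,0],"grip":1},{"linear":[0.096,0,0],"rotation":[0,0,0],"grip":1},{"linear":[0.112,0,0],"rotation":[0,0,0],"grip":1},{"linear":[0.128,0,0],"rotation":[0,0,0],"grip":1}]'
python3 shot.py s2 side 240 110 420 250
```

```text
time_s: 2.55
position: [0.5432, -0.2659, 0.0912]
tcp_rot: [-3.02, -0.864, 0.0]
contact_force: [-0.9, -0.5, 0.5]
width: 0.0
gripper_force: 0.3
t 2.6 loc mm [-58.8  -0.8  91.3] F [0.7 0.5 1.2] w 0.0001 
 [[1.0, -0.001, 0.001], [-0.001, -1.0, -0.0], [0.001, 0.0, -1.0]]
```

View pics/s2.png

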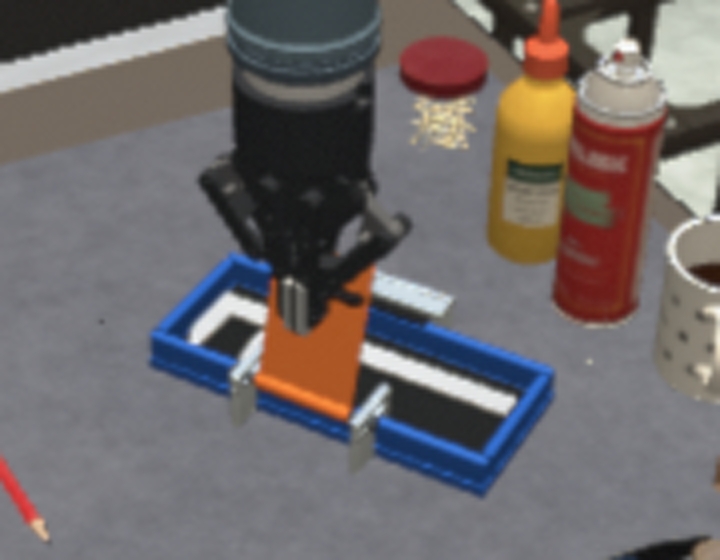

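The flap is past upright and leaning on the fingertips at about (300,320). I continue along the arc.

```bash
python3 -m crank '[{"linear":[0.008,0,0.002],"rotation":[0,0,0],"grip":1},{"linear":[0.018,0,0.004],"rotation":[0,0,0],"grip":1},{"linear":[0.027,0,0.008],"rotation":[0,0,0],"grip":1},{"linear":[0.037,0,0.012],"rotation":[0,0,0],"grip":1},{"linear":[0.045,0,0.017],"rotation":[0,0,0],"grip":1},{"linear":[0.053,0,0.023],"rotation":[0,0,0],"grip":1},{"linear":[0.061,0,0.03],"rotation":[0,0,0],"grip":1},{"linear":[0.068,0,0.037],"rotation":[0,0,0],"grip":1}]'
python3 shot.py s3 side 240 110 420 250
```

```text
time_s: 3.4
position: [0.5719, -0.2483, 0.0726]
tcp_rot: [3.021, 0.863, 0.0]
contact_force: [-0.3, 0.0, 1.0]
width: 0.0003
gripper_force: 0.5
t 3.45 loc mm [-25.9  -0.7  71.9] F [-0.  -0.1  1.1] w 0.0 
 [[1.0, -0.002, 0.0], [-0.002, -1.0, 0.001], [0.0, -0.001, -1.0]]
```

View pics/s3.png

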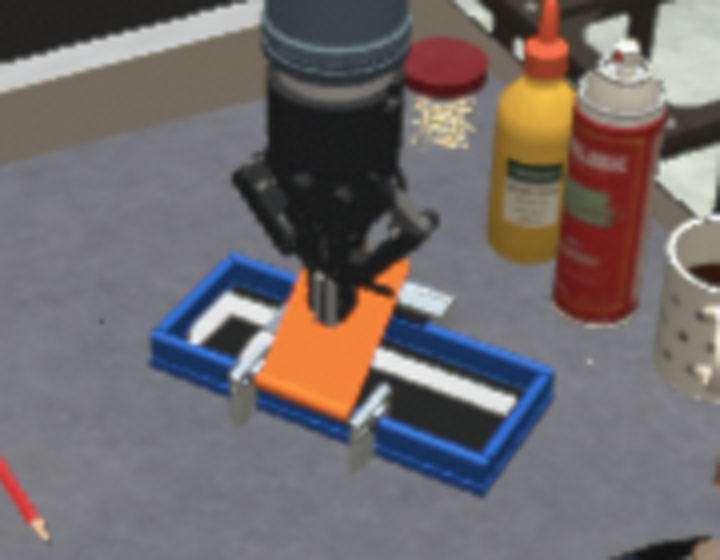

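The flap is at about 40°, with the fingertips on its face at (330,310). I fold it nearly flat.

```bash
python3 -m crank '[{"linear":[0.006,0,0.008],"rotation":[0,0,0],"grip":1},{"linear":[0.012,0,0.016],"rotation":[0,0,0],"grip":1},{"linear":[0.017,0,0.025],"rotation":[0,0,0],"grip":1},{"linear":[0.021,0,0.034],"rotation":[0,0,0],"grip":1},{"linear":[0.025,0,0.044],"rotation":[0,0,0],"grip":1},{"linear":[0.027,0,0.053],"rotation":[0,0,0],"grip":1},{"linear":[0.029,0,0.063],"rotation":[0,0,0],"grip":1},{"linear":[0.029,0,0.069],"rotation":[0,0,0],"grip":1}]'
python3 -m crank '[{"linear":[0,0,0.001],"rotation":[0,0,0],"grip":1},{"linear":[0,0,0.002],"rotation":[0,0,0],"grip":1},{"linear":[0,0,0.003],"rotation":[0,0,0],"grip":1},{"linear":[0,0,0.004],"rotation":[0,0,0],"grip":1},{"linear":[0,0,0.004],"rotation":[0,0,0],"grip":1},{"linear":[0,0,0.004],"rotation":[0,0,0],"grip":1},{"linear":[0,0,0.004],"rotation":[0,0,0],"grip":1},{"linear":[0,0,0.004],"rotation":[0,0,0],"grip":1}]'
python3 shot.py s4 side 240 110 420 250
```

```text
time_s: 4.25
position: [0.5838, -0.2407, 0.0377]
tcp_rot: [-3.02, -0.863, 0.0]
contact_force: [0.8, 1.1, 0.4]
width: 0.0002
gripper_force: 0.6
time_s: 5.05
position: [0.5839, -0.2409, 0.0363]
tcp_rot: [3.021, 0.863, 0.0]
contact_force: [-0.1, -0.4, 1.3]
width: 0.0
gripper_force: 0.3
t 5.1 loc mm [-12.1  -1.2  36.3] F [ 0.6 -0.3  0.4] w 0.0002 
 [[1.0, -0.002, -0.0], [-0.002, -1.0, -0.0], [-0.0, 0.0, -1.0]]
```

View pics/s4.png

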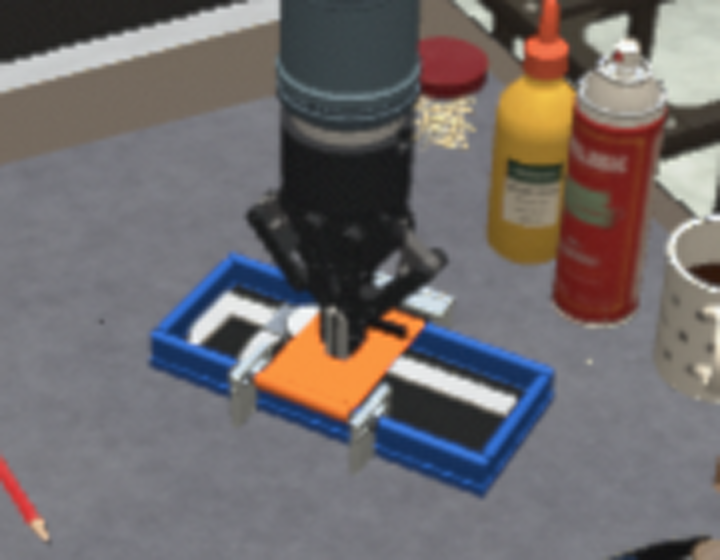

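The flap lies nearly flat with its edge short of the lip, and the ridge at (385,325) is ahead of the fingers. I press a little more.

```bash
python3 -m crank '[{"linear":[0,0,0.001],"rotation":[0,0,0],"grip":1},{"linear":[0,0,0.0015],"rotation":[0,0,0],"grip":1},{"linear":[0,0,0.002],"rotation":[0,0,0],"grip":1},{"linear":[0,0,0.002],"rotation":[0,0,0],"grip":1},{"linear":[0,0,0.002],"rotation":[0,0,0],"grip":1},{"linear":[0,0,0.002],"rotation":[0,0,0],"grip":1},{"linear":[0,0,0.002],"rotation":[0,0,0],"grip":1},{"linear":[0,0,0.002],"rotation":[0,0,0],"grip":1}]'
```

```text
time_s: 5.9
position: [0.584, -0.241, 0.0357]
tcp_rot: [3.02, 0.863, 0.0]
contact_force: [-1.6, 1.2, 4.8]
width: -0.0003
gripper_force: 2.6
```

```bash
python3 -m crank '[{"linear":[0.004,0,0.0005],"rotation":[0,0,0],"grip":1},{"linear":[0.008,0,0.0005],"rotation":[0,0,0],"grip":1},{"linear":[0.012,0,0.0005],"rotation":[0,0,0],"grip":1},{"linear":[0.016,0,0.0005],"rotation":[0,0,0],"grip":1},{"linear":[0.02,0,0.0005],"rotation":[0,0,0],"grip":1},{"linear":[0.024,0,0.0005],"rotation":[0,0,0],"grip":1},{"linear":[0.028,0,0.0005],"rotation":[0,0,0],"grip":1},{"linear":[0.032,0,0.0005],"rotation":[0,0,0],"grip":1}]'
python3 -c "from h import *;stat()"
python3 -m crank '[{"linear":[0.004,0,0],"rotation":[0,0,0],"grip":1},{"linear":[0.008,0,0],"rotation":[0,0,0],"grip":1},{"linear":[0.012,0,0],"rotation":[0,0,0],"grip":1},{"linear":[0.016,0,0],"rotation":[0,0,0],"grip":1},{"linear":[0.016,0,0],"rotation":[0,0,0],"grip":1},{"linear":[0.016,0,0],"rotation":[0,0,0],"grip":1},{"linear":[0.016,0,0],"rotation":[0,0,0],"grip":1},{"linear":[0.016,0,0],"rotation":[0,0,0],"grip":1}]'
python3 shot.py s5 side 240 110 420 250
```

```text
time_s: 6.7
position: [0.5974, -0.2325, 0.0356]
tcp_rot: [3.02, 0.863, -0.001]
contact_force: [-3.8, 0.3, 6.4]
width: -0.0001
gripper_force: 3.4
t 6.7 loc mm [ 3.8 -1.2 35.6] F [-3.1  2.2  6.4] w -0.0001 
 [[1.0, -0.002, -0.0], [-0.002, -1.0, 0.0], [-0.0, -0.0, -1.0]]
time_s: 7.5
position: [0.6044, -0.2288, 0.0356]
tcp_rot: [3.019, 0.863, 0.0]
contact_force: [-1.5, -1.1, 5.5]
width: 0.0002
gripper_force: 2.5
t 7.55 loc mm [11.7 -1.8 35.6] F [-2.9  0.2  5.2] w -0.0001 
 [[1.0, -0.002, -0.0], [-0.002, -1.0, -0.001], [-0.0, 0.001, -1.0]]
```

View pics/s5.png

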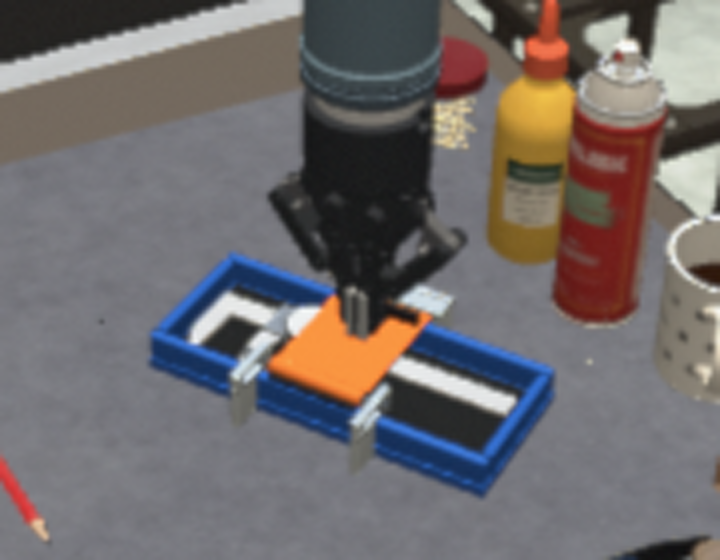

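The flap is sliding forward: its rear edge has moved clear of the hinge line and its front is going under the lip at (430,305). I push on to the stop.

```bash
python3 -m crank '[{"linear":[0.004,0,0],"rotation":[0,0,0],"grip":1},{"linear":[0.008,0,0],"rotation":[0,0,0],"grip":1},{"linear":[0.012,0,0],"rotation":[0,0,0],"grip":1},{"linear":[0.014,0,0],"rotation":[0,0,0],"grip":1},{"linear":[0.016,0,0],"rotation":[0,0,0],"grip":1},{"linear":[0.016,0,0],"rotation":[0,0,0],"grip":1},{"linear":[0.016,0,0],"rotation":[0,0,0],"grip":1},{"linear":[0.016,0,0],"rotation":[0,0,0],"grip":1}]'
python3 -c "from h import *;stat()"
```

```text
time_s: 8.35
position: [0.6112, -0.2246, 0.0355]
tcp_rot: [3.02, 0.863, 0.0]
contact_force: [-2.6, -0.3, 5.1]
width: -0.0
gripper_force: 2.5
t 8.35 loc mm [19.7 -1.8 35.5] F [-2.4  1.1  5.1] w -0.0 
 [[1.0, -0.002, -0.0], [-0.002, -1.0, -0.001], [-0.0, 0.001, -1.0]]
```

Not at the stop yet, so I go on in small steps.

```bash
python3 -m crank '[{"linear":[0.002,0,0],"rotation":[0,0,0],"grip":1},{"linear":[0.004,0,0],"rotation":[0,0,0],"grip":1},{"linear":[0.006,0,0],"rotation":[0,0,0],"grip":1},{"linear":[0.006,0,0],"rotation":[0,0,0],"grip":1},{"linear":[0.006,0,0],"rotation":[0,0,0],"grip":1},{"linear":[0.006,0,0],"rotation":[0,0,0],"grip":1},{"linear":[0.006,0,0],"rotation":[0,0,0],"grip":1},{"linear":[0.006,0,0],"rotation":[0,0,0],"grip":1}]'
python3 shot.py s6 scene 265 160 385 270
```

```text
time_s: 9.15
position: [0.6117, -0.2241, 0.0351]
tcp_rot: [3.02, 0.863, -0.006]
contact_force: [-10.2, -6.4, 6.4]
width: -0.0001
gripper_force: 7.6
t 9.2 loc mm [20.4 -1.7 35.1] F [-11.7  -0.6   6.8] w 0.0001 
 [[1.0, -0.002, -0.004], [-0.002, -1.0, 0.0], [-0.004, -0.0, -1.0]]
```

View pics/s6.png

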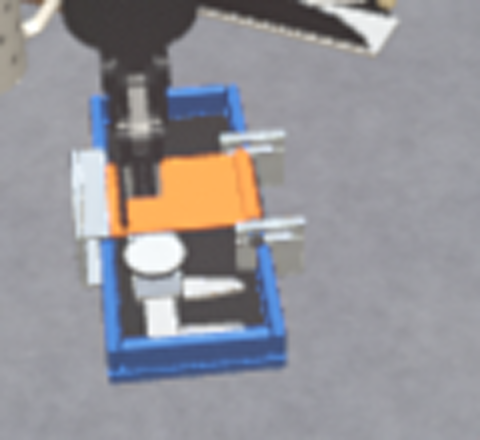

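Force rose to 12 N at the expected full-forward position, and the flap's edge is under the lip at (105,195). I unload and lift away.

```bash
python3 -m crank '[{"linear":[-0.004,0,-0.002],"rotation":[0,0,0],"grip":1},{"linear":[-0.006,0,-0.006],"rotation":[0,0,0],"grip":1},{"linear":[-0.008,0,-0.02],"rotation":[0,0,0],"grip":1},{"linear":[-0.01,0,-0.05],"rotation":[0,0,0],"grip":1},{"linear":[-0.02,0,-0.1],"rotation":[0,0,0],"grip":1},{"linear":[-0.04,0,-0.16],"rotation":[0,0,0],"grip":1},{"linear":[-0.1,0,-0.22],"rotation":[0,0,0],"grip":1},{"linear":[-0.17,0,-0.26],"rotation":[0,0,0],"grip":1}]'
python3 -m crank '[{"linear":[-0.07,0,0],"rotation":[0,0,0],"grip":1},{"linear":[-0.14,0,0],"rotation":[0,0,0],"grip":1},{"linear":[-0.2,0,0],"rotation":[0,0,0],"grip":1},{"linear":[-0.2,0,0],"rotation":[0,0,0],"grip":1},{"linear":[-0.2,0,0],"rotation":[0,0,0],"grip":1},{"linear":[-0.2,0,0],"rotation":[0,0,0],"grip":1},{"linear":[-0.2,0,0],"rotation":[0,0,0],"grip":1},{"linear":[-0.2,0,0],"rotation":[0,0,0],"grip":1}]'
python3 shot.py s7 scene 265 160 385 270
python3 - <<'E'
from h import *
z=np.load("s7.npz");p,w=z["p"],z["w"];hsv=cv2.cvtColor(p,cv2.COLOR_RGB2HSV)
o=(hsv[...,0]<20)&(hsv[...,1]>130);o[:160]=0;o[270:]=0;o[:,:280]=0;o[:,370:]=0
Q=loc(w[o])*1000;print(len(Q),np.percentile(Q,[2,50,98],axis=0).round(1))
E
```

```text
time_s: 10.0
position: [0.5425, -0.2675, 0.1688]
tcp_rot: [3.016, 0.866, 0.005]
contact_force: [0.5, -0.8, 0.7]
width: -0.0001
gripper_force: 0.0
time_s: 10.8
position: [0.4572, -0.3194, 0.165]
tcp_rot: [-3.02, -0.865, -0.0]
contact_force: [0.2, 0.1, 0.2]
width: 0.0001
gripper_force: 0.0
t 10.85 loc mm [-161.2   -0.7  165. ] F [-0.5  0.3  0.2] w -0.0001 
 [[1.0, -0.0, 0.0], [-0.0, -1.0, 0.0], [0.0, -0.0, -1.0]]
614 [[-44.3 -33.   31.5]
 [ -4.3   2.3  37.6]
 [ 40.5  31.3  44.7]]
```

View pics/s7.png

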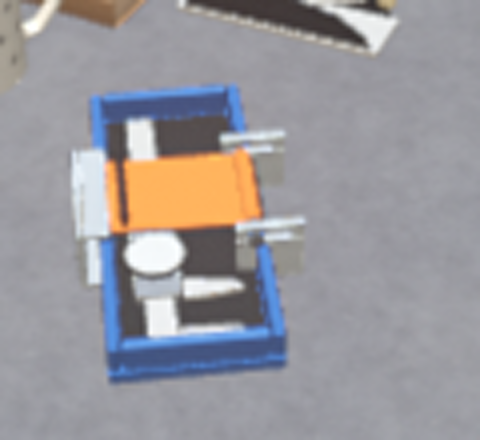

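The flap lies flat with its edge under the lip at (105,190), the calliper is in place, and the robot is clear of everything.

```bash
python3 -c "from cell import r;print(r.job_done())"
```

```text
the job is handed in; nothing more can be done
None
```

The flap is folded flat over the calliper and pushed fully forward, so the steel lip holds its edge down; the arm was clear of everything when I handed the job in at about 11 s.

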